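Open the screw sample case to a set lid angle and return the fourth screw

TASK

Swing the stiff-hinged clear lid of the screw sample case up to about 110 degrees from closed (within 10 or so), so that it stays leaning back a little past upright. Then set the cap screw that is left out on the counter down in the case's one empty cell, standing on its head like the other three; do not drop it, and let go. Keep the other three screws standing in their cells and do not push the rest of the things on the counter about.

Things in the scene. Friction and masses are not known exactly. Their poses are not given: they have to be found in the camera images.
- case: aluminium sample case fixed to the counter, 160 (x) x 125 (y) mm, 30 high without lid; origin at the centre of its underside, z up. Handle side -x, lid hinged along the +x top edge. Floor 5 thick; 2 x 2 cells between walls 30 high, each 57 mm square and 25 deep, centres at x = -47.5 or 12.5, y = -30 or 30 mm; behind them (x 41 to 80) a solid ledge 30 high
- lid (a joint): angle of the clear acrylic lid, rad: 0 closed, grows as raised, stop at 2.6; starts 0 to 0.4. Its friction hinge holds it where it is left; moving it takes 3 to 7 N at the bar. A clear box-shaped cover with aluminium edging, 160 x 125 mm, 45 deep, open side down, 0.35 kg; closed it spans 32 to 77 mm above the counter
- hinge (a point): middle of the hinge line: at x = 80, y = 0, z = 32 mm in the case's frame; the hinge line is parallel to the case's y axis
- lid_bar (a point): middle of the lid's handle, moves with the lid: round dark steel bar 12 mm thick, parallel to the hinge line, 98 mm free between its end posts. Closed, it is 205 mm from the hinge line towards the case's -x and 20 mm above it, with 39 mm free between bar and lid wall. It can turn between the finger pads, so the tool may stay pointing down as the lid swings
- loose_screw: black oxide socket cap screw standing on its head on the open counter, beyond the case's handle side (to the robot's left), the only one outside the case: head 30 mm across and 20 mm high at the bottom, shank 20 mm thick up to 60 mm, 0.14 to 0.28 kg; origin at the centre of the head's end face (underside), z up along the screw
- pad: thin cork disc, brown, 38 mm across, lying fixed on the floor of the one empty cell, at that cell's centre (5 mm above the counter); marks no other cell. Which cell it is changes from start to start
- screw1: black oxide cap screw, same size as loose_screw, standing on its head in one of the three filled cells of the case; origin at the centre of the head's end face (underside), z up along the screw
- screw2: black oxide cap screw, same size as loose_screw, standing on its head in one of the three filled cells of the case; origin at the centre of the head's end face (underside), z up along the screw
- screw3: black oxide cap screw, same size as loose_screw, standing on its head in one of the three filled cells of the case; origin at the centre of the head's end face (underside), z up along the screw
- go_gauge: orange plastic go gauge lying down, 98 mm long, 22 mm thick (bystander, leave it alone); origin at the centre of its underside
- ring_gauge: dark steel thread ring gauge lying flat, 56 mm across, 18 mm high (bystander, leave it alone); origin at the centre of its underside
- hex_key: dark steel L-shaped hex key lying flat, 140 mm long, 8 mm thick (bystander, leave it alone); origin at the centre of its underside
- caliper: silver dial caliper, 220 mm long, lying in its open grey case beyond the sample case (bystander, leave it alone); origin at the centre of its underside
- v_block: steel vee block, 70 x 60 x 55 mm (bystander, leave it alone); origin at the centre of its underside
Not all that is in view belongs to the job. Of the things that look like the case, the larger one is meant.

How it is judged:
By the outcome, as a careful person would: the job done as asked, in the order asked, and still so for the second after the job is handed in, with the robot touching nothing.
It also fails if it takes over 54 s, if anything falls off the work surface, if the arm or the gripper's body presses on something with over 40 N, if the wrist force passes 120 N, or if a joint passes its speed limit or range.

ROBOT

A 7-joint arm with a two-finger parallel gripper is mounted at the origin on the work surface. World frame = base frame: x ahead of the robot, y to its left, z up, the work surface at z = 0. Lengths are in mm, angles in rad, forces in N, time in s.
With the tool pointing down it reaches from about 425 to 1025 mm from the base axis. Payload 9.4 kg.
Tool frame: the origin (TCP) lies midway between the tips of the shut fingers; the grasp point (between the pads) lies 19 mm behind it (arm.grasp_offset is the distance from the TCP to the grasp point, in mm); z points along the fingers, y is the line along which they close (so a half turn about z gives the same grasp; the last joint's range is limited). The gripper opens to 85 mm and grips with 20 to 120 N. Pads are 22 mm wide; open, the fingers measure 114 mm over their backs; the gripper's body (76 mm by 85 mm) begins 54 mm behind the grasp point. The pads swing forward as they close: fully open they stand 13 mm farther back than shut.
Start: joints at [1.161, 0.599, -0.003, 1.599, 0.002, 0.943, -0.08], TCP at [236.841, -685.223, 231.275] pointing down, gripper open.
Joint ranges: [-2.57, 2.57], [-0.35, 1.97], [-1.29, 1.29], [0.11, 2.56], [-1.05, 4.19], [0.11, 1.86], [-2.63, 2.63]. Speed limits (rad/s): [2.22, 2.22, 3.01, 3.01, 3.14, 3.14, 3.14].

INTERFACE

Orientations are given as a 3x3 rotation matrix whose columns are the frame's x, y, z axes.
In Python, from station import arm gives the robot as it stands. The module is installed in compiled form; this text tells all that it offers.
- The arm moves only by the tool jog_arm, never from a script. Its argument "motion" is a list that holds one entry, the list of rows, each a list of 7 numbers: the shift along the tool's x, y, z in m, then the turn, a rotation vector about the tool's x, y, z in rad, then the finger opening in m, from 0 to 0.0854. A call has 1 to 20 rows; each row is the pose to reach, as a shift and turn from the pose commanded when the call began, along the tool's axes at that moment; what a row does not reach only later rows make up. A row lasts 1/10 s, in which the tool goes at most 50 mm and 8.59 degrees, less where a joint would pass 70% of its speed; a pose out of reach is approached as far as the arm can. A call with a gripper value outside its range is refused whole. The fingers move at their own pace and stop on an object; the grip force is fixed at half the most. Time passes only in rows, so rows that repeat a pose let the fingers close. It gives the time, the measured TCP pose, the force, the opening and the grip force at its end, in the units of the state.
- arm.get_state(): the state, without advancing time (a new reading comes with each control period).
- arm.snapshot(name): name is "scene" or "top" or "wrist"; returns the picture (400x640x3 uint8, red, green, blue); there is no depth.
- arm.camera_params(name): a dict with "camera_matrix" (3x3 intrinsics, pixels), "eye" and "attitude" of the camera in the world; the wrist camera has in their place "hand_eye" (4x4, takes a point from camera to tool coordinates, whose origin is the TCP and whose axes are the flange's). Camera axes: x right, y up, looking along -z (the intrinsics and any distortion apply to the point x, -y, -z); pixel columns grow to the right and rows downward; lengths in mm; the calibration is good to about 2 mm. A picture is of the moment at which its call begins: read the wrist's pose just before it. camera_params takes no time and is no camera call.
- arm.sign_off(): hands the job in; it is judged then, once.
Trained networks look in the newest picture that a camera, given by its name, has taken for a name from the list of things; names that differ only in an ending like _2 or _b are one class to them, and where a whole thing is asked for, a point or a joint stands for the part that bears it (a point fixed in the world has none). Each returns a list of dicts, best first, with "confidence" (0 to 1); they miss things now and then, are a little off and sometimes report something else, mostly with a low value. They report only what shows in the picture. A call takes as long as a camera call. They do not tell look-alikes from the thing itself.
- arm.trace(camera, name): "mask" (400x640 bool, what is visible of it) and "centre" ([column, row] in pixels, amid what is visible of it).
The state is a dict: "t": time; "joint_pos": joint angles; "joint_vel": joint speeds; "joint_efforts": joint torques, N m; "position": TCP position; "tcp_rot": TCP orientation; "contact_force": force on the tool from outside, world axes, zero at the start; "torque": the same for the moment, N m; "width": finger opening in mm; "grasp_force": force on a finger pad.
Only numpy, scipy, OpenCV 4.12 (cv2) and the standard library are available. Lean on these libraries where they do the work, as an engineer would, in place of code of your own. Each camera call takes 0.05 s, during which the arm holds its last target. There are 200 camera calls.

## Working session

There is one attempt and no reset: what is moved stays moved. The work goes in short steps, Python scripts to look and compute and a tool call to move; the robot and the scene stay as the last step left them, time stands still between calls to the robot, and variables do not carry over. Pictures are saved under pics/ and viewed, at most 10 in all, crops included, and the job is handed in when it is done.

Besides the shell and the picture viewer there is one more tool, called after "Call:" in YAML: its name, and indented under it one key for each argument. jog_arm: Moves the arm, as the interface text tells. Its arguments: {"type":"object","properties":{"motion":{"type":"array"}},"required":["motion"]}

```bash
mkdir -p pics; python3 - <<'E'
from station import arm
import cv2,numpy as np
np.set_printoptions(precision=4,suppress=True)
for n in("scene","top"):
    im=arm.snapshot(n); cv2.imwrite(f"pics/{n}0.png",im[:,:,::-1])
    print(n,arm.camera_params(n))
    for k in("case","lid_bar","loose_screw","pad"):
        print(k,[(round(float(d["confidence"]),2),np.round(d["centre"]),int(d["mask"].sum())) for d in arm.trace(n,k)])
print(arm.camera_params("wrist")); print(arm.get_state())
E
```

```text
scene {'camera_matrix': array([[453.145 ,   0.    , 324.9972],
       [  0.    , 453.145 , 197.9081],
       [  0.    ,   0.    ,   1.    ]]), 'eye': array([1279.0888,  588.6917,  819.1223]), 'attitude': array([[-0.6353, -0.4762,  0.608 ],
       [ 0.7721, -0.4085,  0.4868],
       [ 0.0165,  0.7787,  0.6272]])}
case [(0.8, array([310., 208.]), 3981), (0.63, array([348., 176.]), 1296)]
lid_bar [(0.96, array([310., 203.]), 3212), (0.65, array([345., 178.]), 1155)]
loose_screw [(0.53, array([442., 260.]), 252)]
pad []
top {'camera_matrix': array([[364.2578,   0.    , 315.6536],
       [  0.    , 364.2578, 197.6335],
       [  0.    ,   0.    ,   1.    ]]), 'eye': array([518.5479, -23.7836, 883.9421]), 'attitude': array([[ 0.0288,  0.9972, -0.069 ],
       [-0.9994,  0.0273, -0.0216],
       [-0.0197,  0.0696,  0.9974]])}
case [(0.86, array([329., 273.]), 2031), (0.68, array([319., 192.]), 4814)]
lid_bar [(0.88, array([334., 274.]), 2134), (0.64, array([168., 226.]), 205)]
loose_screw [(0.6, array([169., 226.]), 189)]
pad []
{'camera_matrix': array([[307.5969,   0.    , 316.3257],
     
[... 205 characters left out ...]
.0006,    0.2962,   -0.9551, -143.6301],
       [   0.    ,    0.    ,    0.    ,    1.    ]])}
{'t': 0.5, 'joint_pos': array([ 1.1613,  0.5993, -0.0025,  1.5995,  0.0018,  0.9429, -0.0798]), 'joint_vel': array([-0.0001, -0.0015, -0.0004,  0.0001,  0.0015,  0.0005, -0.0006]), 'joint_efforts': array([ -0.0019, -77.5562,   1.5619, -25.8172,   0.0124,   0.0027,
        -0.0001]), 'position': array([ 236.79  , -685.1885,  231.2461]), 'tcp_rot': array([[ 0.9451,  0.3267, -0.0001],
       [ 0.3267, -0.9451,  0.0001],
       [-0.0001, -0.0001, -1.    ]]), 'contact_force': array([ 0.0239, -1.1273,  0.9749]), 'torque': array([-0.0219,  0.0498, -0.0463]), 'grasp_force': 0.0, 'width': 85.6373716914162}
```

```bash
python3 - <<'E'
import cv2,numpy as np
a=cv2.imread("pics/top0.png");b=cv2.imread("pics/scene0.png")
cv2.imwrite("pics/top1.png",cv2.resize(a[110:330,120:440],None,fx=2.5,fy=2.5,interpolation=cv2.INTER_CUBIC))
cv2.imwrite("pics/scene1.png",cv2.resize(b[120:320,200:500],None,fx=2.6,fy=2.6,interpolation=cv2.INTER_CUBIC))
E
```

```text
(no output)
```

View pics/top1.png

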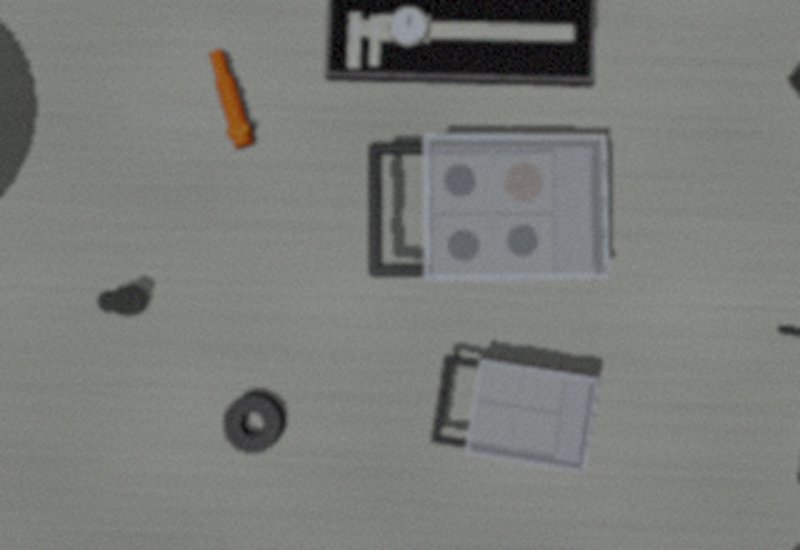

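View pics/scene1.png

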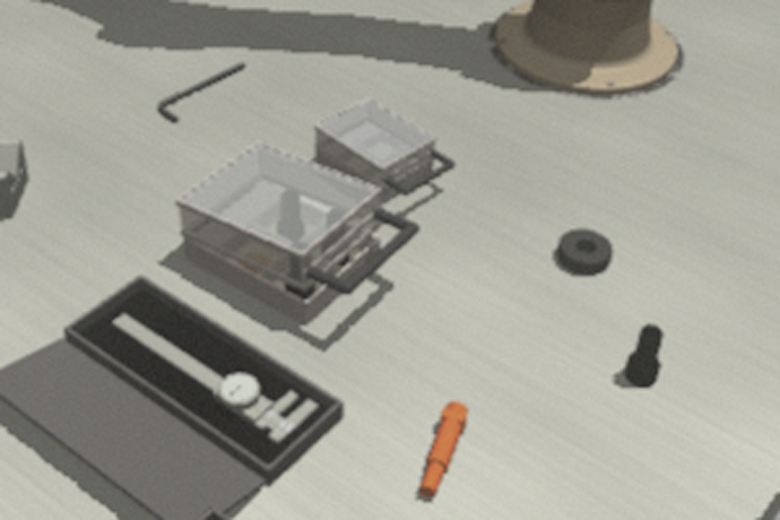

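View pics/top0.png

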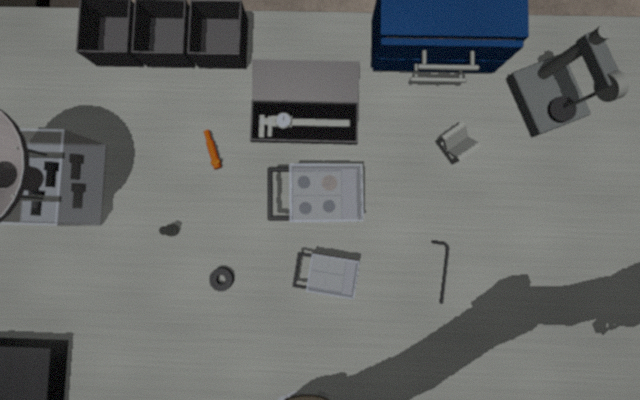

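The larger case, at top px (326,192), has its handle to the left (world +y). The pad shows at crop (523,182), so the empty cell is case (12.5, +30). The smaller look-alike is at px (330,273). The loose screw stands alone at px (169,228). Other dark items nearby are the ring gauge at (221,278) and the screws inside the case.

```bash
cat >h.py <<'E'
import numpy as np,cv2
from station import arm
np.set_printoptions(precision=3,suppress=True)
def cam(n,st=None):
    p=arm.camera_params(n);K=p["camera_matrix"]
    if n!="wrist":return K,p["eye"],p["attitude"]
    H=p["hand_eye"];return K,st["position"]+st["tcp_rot"]@H[:3,3],st["tcp_rot"]@H[:3,:3]
def proj(c,P):
    K,e,R=c;q=(np.atleast_2d(P)-e)@R*[1,-1,-1];q=q@K.T;return q[:,:2]/q[:,2:]
def onplane(c,uv,z):
    K,e,R=c;d=R@(np.linalg.inv(K)@[uv[0],uv[1],1]*[1,-1,-1]);return e+d*(z-e[2])/d[2]
def case2w(x,y,yaw,P):
    c,s=np.cos(yaw),np.sin(yaw);return np.atleast_2d(P)@np.array([[c,-s,0],[s,c,0],[0,0,1]]).T+[x,y,0]
def lid(P,a): # closed-lid points (case frame) -> raised
    P=np.atleast_2d(P)-[80,0,32];c,s=np.cos(a),np.sin(a)
    return np.c_[P[:,0]*c+P[:,2]*s,P[:,1],-P[:,0]*s+P[:,2]*c]+[80,0,32]
E
python3 - <<'E'
from h import *
from scipy.optimize import least_squares
T,S=cam("top"),cam("scene")
L=np.array([[80,-62.5,77],[80,62.5,77],[-80,-62.5,77],[-80,62.5,77],[-125,0,52]],float)
# top: up=+x=case +y ; left=+y=case -x
t=np.array([[606,276],[606,133],[427,278],[427,137],[376,209]])/2.5+[120,110]
s=np.array([[262,145],[180,205],[383,188],[303,252],[382,258]])/2.6+[200,120]
B=np.array([[-80,62.5,0]]);sb=np.array([[312,318]])/2.6+[200,120]
f=lambda p:np.r_[(proj(T,case2w(*p[:3],lid(L,p[3])))-t).ravel(),(proj(S,case2w(*p[:3],lid(L,p[3])))-s).ravel(),(proj(S,case2w(*p[:3],B))-sb).ravel()]
r=least_squares(f,[520,-50,-1.57,.1],loss="soft_l1");print(r.x,r.fun.reshape(-1,2))
print("bar",case2w(*r.x[:3],lid(L[4],r.x[3])),"hinge",case2w(*r.x[:3],[80,0,32]),"pad",case2w(*r.x[:3],[12.5,30,5]))
# screw, top end z60 and base
print(onplane(T,np.array([107,301])/2.5+[120,110],60),onplane(S,np.array([651,330])/2.6+[200,120],60),onplane(S,np.array([642,374])/2.6+[200,120],5))
E
```

```text
[585.231 -24.607  -1.525   0.077] [[ 0.012  0.117]
 [-1.462  1.168]
 [-1.082  0.557]
 [-1.781  0.139]
 [-0.891  0.762]
 [-2.436 -1.572]
 [-1.307 -2.581]
 [-1.79   0.182]
 [-0.293  0.554]
 [-0.682 -0.753]
 [-2.683  2.034]]
bar [[579.57   98.107  67.766]] hinge [[ 588.917 -104.522   32.   ]] pad [[615.775 -35.712   5.   ]]
[491.44  339.236  60.   ] [492.735 342.755  60.   ] [494.263 345.751   5.   ]
```

Call:
jog_arm:
  motion:
    - [[0.58,-0.628,0.01,0,0,0.287,0.04],[0.58,-0.628,0.01,0,0,0.287,0.04],[0.58,-0.628,0.01,0,0,0.287,0.04],[0.58,-0.628,0.01,0,0,0.287,0.04],[0.58,-0.628,0.01,0,0,0.287,0.04],[0.58,-0.628,0.01,0,0,0.287,0.04],[0.58,-0.628,0.01,0,0,0.287,0.04],[0.58,-0.628,0.01,0,0,0.287,0.04],[0.58,-0.628,0.01,0,0,0.287,0.04],[0.58,-0.628,0.01,0,0,0.287,0.04],[0.58,-0.628,0.01,0,0,0.287,0.04],[0.58,-0.628,0.01,0,0,0.287,0.04],[0.58,-0.628,0.01,0,0,0.287,0.04],[0.58,-0.628,0.01,0,0,0.287,0.04],[0.58,-0.628,0.01,0,0,0.287,0.04],[0.58,-0.628,0.01,0,0,0.287,0.04],[0.58,-0.628,0.01,0,0,0.287,0.04],[0.58,-0.628,0.01,0,0,0.287,0.04],[0.58,-0.628,0.01,0,0,0.287,0.04],[0.58,-0.628,0.01,0,0,0.287,0.04]]

```text
t: 2.5
position: [579.3, 96.4, 221.1]
tcp_rot: [[0.999, 0.045, -0.001], [0.045, -0.999, -0.001], [-0.001, 0.001, -1.0]]
contact_force: [-0.3, -1.0, -0.4]
width: 39.8
grasp_force: 0.0
```

```bash
python3 - <<'E'
from h import *
st=arm.get_state();im=arm.snapshot("wrist");np.save("w1.npy",im)
import pickle;pickle.dump(st,open("w1.pkl","wb"))
print(st["position"],st["joint_pos"])
W=cam("wrist",st);p=(585.2,-24.6,-1.525)
L=np.array([[80,-62.5,77],[80,62.5,77],[-80,-62.5,77],[-80,62.5,77],[-125,-49,52],[-125,49,52]],float)
uv=proj(W,case2w(*p,lid(L,.077)));print(uv)
cv2.imwrite("pics/w1.png",cv2.resize(im[:,:,::-1],(800,500)))
E
```

```text
[579.33   96.438 221.136] [-0.258  0.446 -0.006  1.932  0.005  0.765 -1.792]
[[514.633 242.063]
 [540.806 116.616]
 [361.217 247.808]
 [367.267 117.558]
 [314.008 226.786]
 [313.647 131.133]]
```

View pics/w1.png

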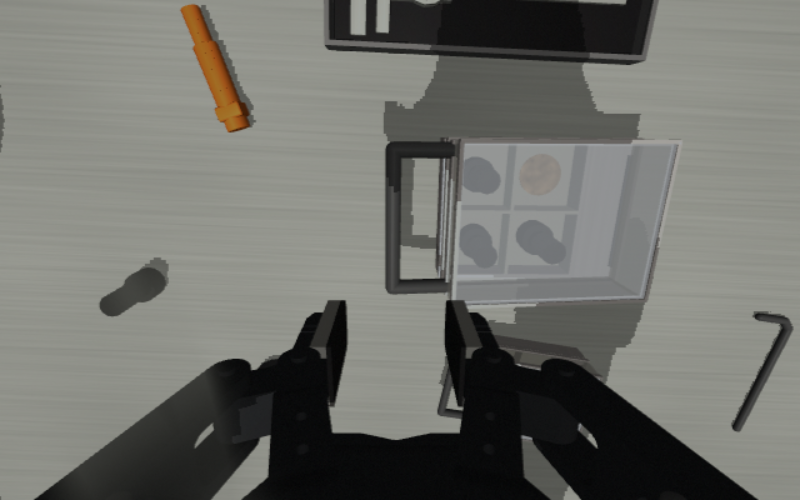

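The wrist view shows the bar at px (315, 116–232), lid corners at (545,114), (364,112), (361,244), (516,240), and the pad at (432,139). The pad is in the far cell away from the handle, and the choice is confirmed. I'll refit on these points.

```bash
python3 - <<'E'
from h import *
from scipy.optimize import least_squares
import pickle
W=cam("wrist",pickle.load(open("w1.pkl","rb")))
L=np.array([[80,-62.5,77],[80,62.5,77],[-80,-62.5,77],[-80,62.5,77],[-125,-49,52],[-125,49,52]],float)
o=np.array([[645,300],[681,142],[452,304],[455,140],[393,279],[393,156]])/1.25
P=np.array([[12.5,30,5]]);po=np.array([[540,174]])/1.25
f=lambda p:np.r_[(proj(W,case2w(*p[:3],lid(L,p[3])))-o).ravel(),(proj(W,case2w(*p[:3],P))-po).ravel()]
r=least_squares(f,[585,-24,-1.525,.07],loss="soft_l1");p=r.x;print(p,r.fun.reshape(-1,2))
print("bar",case2w(*p[:3],lid(L[4:].mean(0),p[3])),"hinge",case2w(*p[:3],[80,0,32]),"pad",case2w(*p[:3],[12.5,30,5]))
E
```

```text
[588.993 -25.451  -1.534   0.071] [[-0.6   -0.6  ]
 [-1.801 -0.408]
 [-0.178  0.127]
 [ 4.804  0.232]
 [-0.03  -1.166]
 [ 0.574  1.001]
 [ 0.021  0.187]]
bar [[584.464  97.52   66.55 ]] hinge [[ 591.938 -105.397   32.   ]] pad [[619.433 -36.839   5.   ]]
```

Call:
jog_arm:
  motion:
    - [[0.005,-0.001,0.04,0,0,0,0.04],[0.005,-0.001,0.08,0,0,0,0.04],[0.005,-0.001,0.12,0,0,0,0.04],[0.005,-0.001,0.145,0,0,0,0.04],[0.005,-0.001,0.16,0,0,0,0.04],[0.005,-0.001,0.173,0,0,0,0.04],[0.005,-0.001,0.173,0,0,0,0.04],[0.005,-0.001,0.173,0,0,0,0.0],[0.005,-0.001,0.173,0,0,0,0.0],[0.005,-0.001,0.173,0,0,0,0.0],[0.005,-0.001,0.173,0,0,0,0.0],[0.005,-0.001,0.173,0,0,0,0.0],[0.005,-0.001,0.173,0,0,0,0.0]]

```text
t: 3.85
position: [585.5, 99.1, 48.7]
tcp_rot: [[0.999, 0.046, 0.002], [0.046, -0.999, 0.0], [0.002, -0.0, -1.0]]
contact_force: [1.8, -0.5, 3.2]
width: 9.7
grasp_force: 58.6
```

```bash
python3 -c "
import numpy as np
r=206;p0=.155
for p in np.linspace(p0,2.017,25)[1:]:print(round(p,2),round(r*(np.cos(p0)-np.cos(p))),round(-r*(np.sin(p)-np.sin(p0))))"
```

```text
0.23 3 -16
0.31 7 -31
0.39 13 -46
0.47 19 -61
0.54 27 -75
0.62 36 -88
0.7 46 -101
0.78 56 -112
0.85 68 -123
0.93 81 -133
1.01 94 -142
1.09 108 -150
1.16 122 -157
1.24 137 -163
1.32 152 -168
1.4 168 -171
1.47 184 -173
1.55 200 -174
1.63 216 -174
1.71 231 -172
1.78 247 -170
1.86 263 -166
1.94 278 -160
2.02 292 -154
```

Call:
jog_arm:
  motion:
    - [[0,0.003,-0.016,0,0,0,0],[0,0.007,-0.031,0,0,0,0],[0,0.013,-0.046,0,0,0,0],[0,0.019,-0.061,0,0,0,0],[0,0.027,-0.075,0,0,0,0],[0,0.036,-0.088,0,0,0,0],[0,0.046,-0.101,0,0,0,0],[0,0.056,-0.112,0,0,0,0],[0,0.056,-0.112,0,0,0,0]]

```text
t: 4.75
position: [587.5, 41.3, 161.3]
tcp_rot: [[0.999, 0.044, 0.001], [0.044, -0.999, -0.001], [0.001, 0.001, -1.0]]
contact_force: [1.2, -4.5, 0.7]
width: 10.0
grasp_force: 59.3
```

Call:
jog_arm:
  motion:
    - [[0,0.012,-0.011,0,0,0,0],[0,0.025,-0.021,0,0,0,0],[0,0.038,-0.03,0,0,0,0],[0,0.052,-0.038,0,0,0,0],[0,0.066,-0.045,0,0,0,0],[0,0.081,-0.051,0,0,0,0],[0,0.096,-0.056,0,0,0,0],[0,0.112,-0.059,0,0,0,0],[0,0.128,-0.061,0,0,0,0],[-0.001,0.144,-0.062,0,0,0,0],[-0.001,0.16,-0.062,0,0,0,0],[-0.001,0.175,-0.06,0,0,0,0],[-0.001,0.191,-0.058,0,0,0,0],[-0.001,0.207,-0.054,0,0,0,0],[-0.001,0.222,-0.048,0,0,0,0],[-0.001,0.236,-0.042,0,0,0,0],[-0.001,0.236,-0.042,0,0,0,0],[-0.001,0.236,-0.042,0,0,0,0]]

```text
t: 6.55
position: [596.7, -194.8, 202.8]
tcp_rot: [[0.999, 0.044, -0.0], [0.044, -0.999, -0.002], [-0.0, 0.002, -1.0]]
contact_force: [0.9, -5.8, 1.3]
width: 9.9
grasp_force: 60.0
```

Call:
jog_arm:
  motion:
    - [[0,0,0,0,0,0,0.05],[0,0,0,0,0,0,0.05],[0,0,0,0,0,0,0.05],[0,0,0,0,0,0,0.05],[0,0,-0.03,0,0,0,0.05],[0,0,-0.07,0,0,0,0.05],[0,0,-0.09,0,0,0,0.05],[-0.007,-0.05,-0.08,0,0,0,0.05],[-0.014,-0.1,-0.07,0,0,0,0.05],[-0.021,-0.15,-0.06,0,0,0,0.05],[-0.028,-0.2,-0.05,0,0,0,0.05],[-0.035,-0.25,-0.04,0,0,0,0.05],[-0.076,-0.54,-0.012,0,0,0,0.05],[-0.076,-0.54,-0.012,0,0,0,0.05],[-0.076,-0.54,-0.012,0,0,0,0.05],[-0.076,-0.54,-0.012,0,0,0,0.05],[-0.076,-0.54,-0.012,0,0,0,0.05],[-0.076,-0.54,-0.012,0,0,0,0.05],[-0.076,-0.54,-0.012,0,0,0,0.05],[-0.076,-0.54,-0.012,0,0,0,0.05]]

```text
t: 8.55
position: [495.4, 344.9, 213.8]
tcp_rot: [[0.999, 0.05, -0.001], [0.05, -0.999, -0.0], [-0.001, 0.0, -1.0]]
contact_force: [0.9, -1.4, -0.2]
width: 49.9
grasp_force: 0.0
```

```bash
python3 - <<'E'
from h import *
import pickle
st=arm.get_state();im=arm.snapshot("wrist");pickle.dump(st,open("w2.pkl","wb"))
W=cam("wrist",st);print(st["position"],st["tcp_rot"],st["joint_pos"],st["width"])
print("pred",proj(W,[[492,341,60],[493,344,0]]))
for d in arm.trace("wrist","loose_screw"):print(d["confidence"],d["centre"],d["mask"].sum(),np.array(np.nonzero(d["mask"])).min(1),np.array(np.nonzero(d["mask"])).max(1))
a=cv2.resize(im[:,:,::-1],(640,400));s=arm.snapshot("scene")[:,:,::-1]
cv2.imwrite("pics/w2.png",np.vstack([cv2.resize(a[40:340,160:480],(560,525))[:300],cv2.resize(s[100:300,200:500],(450,300),interpolation=cv2.INTER_CUBIC)]) if 0 else np.hstack([cv2.resize(a,(480,300)),s[80:380,180:500]]))
E
```

```text
[495.381 344.92  213.807] [[ 0.999  0.05  -0.001]
 [ 0.05  -0.999 -0.   ]
 [-0.001  0.    -1.   ]] [-0.643  0.475 -0.084  1.899  0.055  0.771 -2.279] 49.88643132949816
pred [[319.367 184.876]
 [316.362 170.745]]
0.85 [318.4, 174.4] 713 [158 306] [190 332]
```

View pics/w2.png

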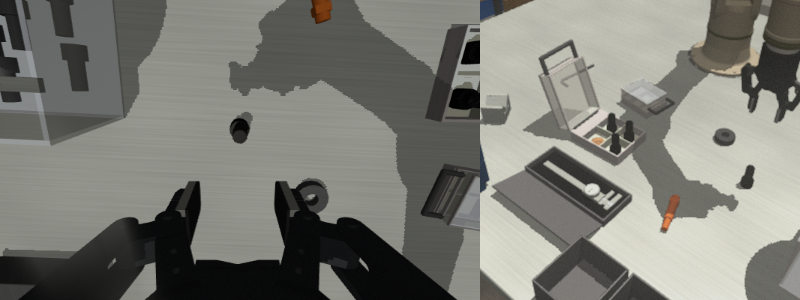

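The lid stays leaning back past upright, and all three screws are standing. The loose screw is at wrist px (319,174), within 3 mm of the prediction. I'll go down to grasp it.

Call:
jog_arm:
  motion:
    - [[0,0.003,0.04,0,0,0,0.05],[0,0.003,0.085,0,0,0,0.05],[0,0.003,0.125,0,0,0,0.05],[0,0.003,0.155,0,0,0,0.05],[0,0.003,0.175,0,0,0,0.05],[0,0.003,0.187,0,0,0,0.05],[0,0.003,0.187,0,0,0,0.05],[0,0.003,0.187,0,0,0,0.03],[0,0.003,0.187,0,0,0,0.0],[0,0.003,0.187,0,0,0,0.0],[0,0.003,0.187,0,0,0,0.0],[0,0.003,0.187,0,0,0,0.0]]

```text
t: 9.9
position: [497.5, 340.6, 28.6]
tcp_rot: [[0.999, 0.046, 0.002], [0.046, -0.999, 0.001], [0.002, -0.001, -1.0]]
contact_force: [0.3, -1.7, 7.1]
width: 18.1
grasp_force: 58.4
```

Call:
jog_arm:
  motion:
    - [[0,0,-0.02,0,0,0,0],[0,0,-0.06,0,0,0,0],[0,0,-0.1,0,0,0,0],[0.005,0.02,-0.12,0,0,0,0],[0.014,0.055,-0.12,0,0,0,0],[0.025,0.095,-0.12,0,0,0,0],[0.036,0.135,-0.12,0,0,0,0],[0.047,0.175,-0.12,0,0,0,0],[0.058,0.215,-0.12,0,0,0,0],[0.069,0.255,-0.12,0,0,0,0],[0.08,0.295,-0.12,0,0,0,0],[0.091,0.33,-0.12,0,0,0,0],[0.1,0.36,-0.12,0,0,0,0],[0.104,0.375,-0.12,0,0,0,0],[0.104,0.382,-0.12,0,0,0,0],[0.104,0.382,-0.12,0,0,0,0],[0.104,0.382,-0.12,0,0,0,0]]

```text
t: 11.6
position: [617.6, -34.6, 147.3]
tcp_rot: [[0.999, 0.048, -0.0], [0.048, -0.999, 0.001], [-0.0, -0.001, -1.0]]
contact_force: [0.6, 0.5, -1.1]
width: 18.1
grasp_force: 58.9
```

```bash
python3 - <<'E'
from h import *
st=arm.get_state();im=arm.snapshot("wrist");s=arm.snapshot("scene");t=arm.snapshot("top")
W=cam("wrist",st);print(st["position"],st["tcp_rot"],st["width"],st["grasp_force"])
p=st["position"]
print("pad pred",proj(W,[619.4,-36.8,5]),"screw base pred",proj(W,p-[0,0,28]),"head top",proj(W,p-[0,0,8]))
for n,k in(("wrist","pad"),("wrist","loose_screw"),("scene","lid")):
  for d in arm.trace(n,k):
    m=np.array(np.nonzero(d["mask"]));print(k,round(d["confidence"],2),d["centre"],m.shape[1],m.min(1),m.max(1))
v=cv2.resize(im[60:260,200:440,::-1],(480,400));w=cv2.resize(s[100:220,200:330,::-1],(320,400))[:,:320]
cv2.imwrite("pics/w3.png",np.hstack([v,w]))
E
```

```text
[617.572 -34.613 147.292] [[ 0.999  0.048 -0.   ]
 [ 0.048 -0.999  0.001]
 [-0.    -0.001 -1.   ]] 18.057709963529962 58.94656777381897
pad pred [[318.151 182.763]] screw base pred [[315.406 233.309]] head top [[315.289 248.391]]
pad 0.76 [315.2, 182.4] 1158 [164 299] [202 336]
loose_screw 0.73 [314.9, 266.5] 3842 [215 291] [314 340]
loose_screw 0.71 [9.6, 120.9] 1010 [85  0] [143  28]
lid 0.9 [265.5, 168.7] 2910 [119 238] [210 293]
lid 0.88 [346.1, 175.4] 1154 [157 320] [194 374]
```

View pics/w3.png

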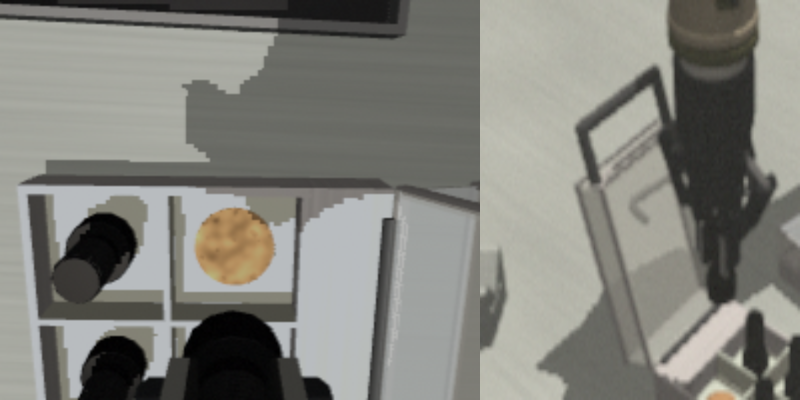

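Pad seen at px (317,183), matching its predicted place. The held screw hangs about 4 mm back along tool x. I'll correct for that and lower it.

Call:
jog_arm:
  motion:
    - [[0.006,0.002,0,0,0,0,0],[0.006,0.002,0.03,0,0,0,0],[0.006,0.002,0.06,0,0,0,0],[0.006,0.002,0.08,0,0,0,0],[0.006,0.002,0.095,0,0,0,0],[0.006,0.002,0.103,0,0,0,0],[0.006,0.002,0.108,0,0,0,0],[0.006,0.002,0.11,0,0,0,0],[0.006,0.002,0.11,0,0,0,0],[0.006,0.002,0.11,0,0,0,0]]

```text
t: 12.9
position: [624.6, -38.3, 38.0]
tcp_rot: [[0.999, 0.046, 0.001], [0.046, -0.999, -0.0], [0.001, 0.0, -1.0]]
contact_force: [0.0, 0.5, -2.2]
width: 18.1
grasp_force: 58.9
```

Call:
jog_arm:
  motion:
    - [[-0.001,-0.001,0.002,0,0,0,0],[-0.001,-0.001,0.003,0,0,0,0],[-0.001,-0.001,0.003,0,0,0,0],[-0.001,-0.001,0.003,0,0,0,0]]

```text
t: 13.3
position: [623.1, -37.3, 34.3]
tcp_rot: [[0.999, 0.046, -0.0], [0.046, -0.999, -0.0], [-0.0, 0.0, -1.0]]
contact_force: [-0.8, 0.3, -2.6]
width: 18.3
grasp_force: 58.9
```

Call:
jog_arm:
  motion:
    - [[0,0,0.001,0,0,0,0],[0,0,0.001,0,0,0,0],[0,0,0.001,0,0,0,0]]

```text
t: 13.6
position: [623.2, -37.4, 33.7]
tcp_rot: [[0.999, 0.046, 0.0], [0.046, -0.999, -0.0], [0.0, 0.0, -1.0]]
contact_force: [-1.4, 0.1, 5.0]
width: 18.9
grasp_force: 59.7
```

It's on the floor: the contact force went from −2.6 to +5 N. Releasing and rising.

Call:
jog_arm:
  motion:
    - [[0,0,0,0,0,0,0.025],[0,0,0,0,0,0,0.035],[0,0,0,0,0,0,0.042],[0,0,0,0,0,0,0.042],[0,0,0,0,0,0,0.042],[0,0,-0.02,0,0,0,0.042],[0,0,-0.05,0,0,0,0.042],[0,0,-0.09,0,0,0,0.042],[0,0,-0.13,0,0,0,0.042],[0,-0.04,-0.16,0,0,0,0.042],[0,-0.08,-0.17,0,0,0,0.042],[0,-0.12,-0.17,0,0,0,0.042],[0,-0.16,-0.17,0,0,0,0.042],[0,-0.16,-0.17,0,0,0,0.042]]

```text
t: 15.0
position: [614.9, 130.0, 203.6]
tcp_rot: [[0.999, 0.054, 0.0], [0.054, -0.999, 0.004], [0.001, -0.004, -1.0]]
contact_force: [0.1, 0.1, 0.0]
width: 42.3
grasp_force: 0.0
```

```bash
python3 - <<'E'
from h import *
from scipy.optimize import least_squares
st=arm.get_state();im=arm.snapshot("wrist");s=arm.snapshot("scene")
print(st["t"],st["position"],st["contact_force"])
v=cv2.resize(im[40:240,260:500,::-1],(480,400));w=cv2.resize(s[100:250,210:330,::-1],(320,400))
cv2.imwrite("pics/w4.png",np.hstack([v,w]))
E
```

```text
15.0 [614.851 129.975 203.564] [0.068 0.11  0.007]
```

View pics/w4.png

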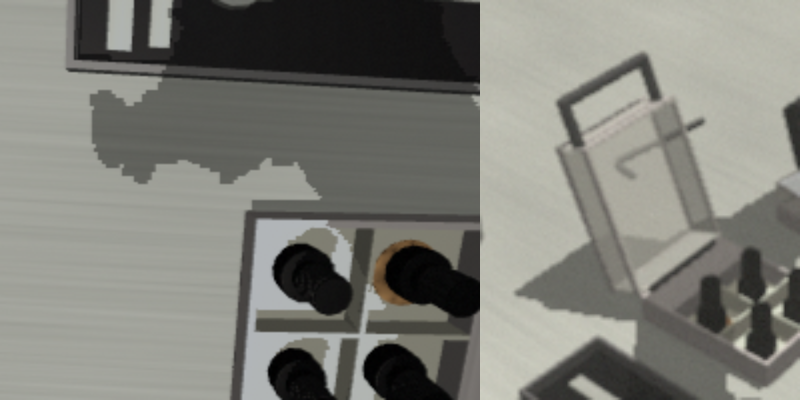

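```bash
python3 - <<'E'
from h import *
S=cam("scene")
for a in(95,100,105,110,115,120):print(a,proj(S,case2w(589,-25.4,-1.534,lid([-125,0,52],np.radians(a)))))
E
```

```text
95 [[269.733 130.226]]
100 [[264.74  129.407]]
105 [[260.   129.17]]
110 [[255.553 129.502]]
115 [[251.428 130.381]]
120 [[247.652 131.782]]
```

```bash
python3 -c "
from station import arm
print(arm.sign_off())"
```

```text
the job is handed in; nothing more can be done
None
```

The job is handed in: the lid leans back at about 109° by camera, and the loose screw was set down on its head on the pad in the empty cell and released. The other three screws are still standing and the bystanders weren't touched. It took about 15 s of robot time.

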